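# Sort sealed solvent bottles by heft

### The job

The three sealed white bottles look alike but some are full and some are empty: feel the weight of each as you lift it. Stand every full one in the shallow steel spill tray and every empty one in a cell of the grey divided return crate, all upright on the floor of their container and let go. Keep the bottles upright, set them down without dropping them, and leave everything else on the bench where it is.

Things in the scene. Friction and masses are not known exactly. Their poses are not given: they have to be found in the camera images.
- mid_a (a point): Sealed opaque white square bottle with round blue screw cap; all three look alike. Body 58 x 58 mm, 108 mm tall; cap 44 mm diameter, from 120 to 150 mm above the underside. This point: its centre, 75 mm above the underside; z up, x and y square to its flat sides. Weighs 0.11 to 0.17 kg empty, 0.44 to 0.68 kg full; one or two of the three are full. The contents may shift by 3 mm.
- mid_b (a point): Sealed opaque white square bottle with round blue screw cap; all three look alike. Body 58 x 58 mm, 108 mm tall; cap 44 mm diameter, from 120 to 150 mm above the underside. This point: its centre, 75 mm above the underside; z up, x and y square to its flat sides. Weighs 0.11 to 0.17 kg empty, 0.44 to 0.68 kg full; one or two of the three are full. The contents may shift by 3 mm.
- mid_c (a point): Sealed opaque white square bottle with round blue screw cap; all three look alike. Body 58 x 58 mm, 108 mm tall; cap 44 mm diameter, from 120 to 150 mm above the underside. This point: its centre, 75 mm above the underside; z up, x and y square to its flat sides. Weighs 0.11 to 0.17 kg empty, 0.44 to 0.68 kg full; one or two of the three are full. The contents may shift by 3 mm.
- tray: Shallow open stainless steel spill tray, fixed to the bench, 280 mm along its x, 110 mm along its y, rim 22 mm high, walls and floor 4 mm thick, no dividers. Origin under its centre, on the bench. It has room for three bottles in a row along x, for instance 90 mm apart.
- tray_floor (a point): Centre of the tray's inner floor, 4 mm above the bench; axes as the tray's.
- crate: Open grey plastic return crate, fixed, 278 mm along its x, 96 mm along y, 50 mm high, walls and floor 5 mm; two cross walls make three cells, each about 86 x 86 mm, centred at x = -91, 0 and +91 mm. Origin under its centre, on the bench. A bottle fits a cell with its sides about parallel to the walls.
- crate_floor (a point): Centre of the crate's inner floor, 5 mm above the bench; axes as the crate's.
- amber: Amber glass jar, 56 mm diameter, 110 mm tall, a bystander; origin at the centre of its underside.
- beaker: Open glass beaker, 72 mm diameter, 85 mm tall, a bystander; origin at the centre of its underside.
- wrench: Steel wrench 150 mm long lying flat, a bystander; origin under its middle.
- mouse: Round grey puck-shaped computer mouse, 60 mm diameter, 31 mm high, a bystander; origin at the centre of its underside.
There are look-alikes about, which are no part of the job. Leave any brown or turquoise look-alike of the part that bears mid_a alone.

How it is judged:
By the outcome, as a careful person would: the job done as asked, in the order asked, and still so for the second after the job is handed in, with the robot touching nothing.
It also fails if it takes over 72 s, if anything falls off the work surface, if the arm or the gripper's body presses on something with over 40 N, if the wrist force passes 120 N, or if a joint passes its speed limit or range.

### The arm

A 6-joint arm with a two-finger parallel gripper is mounted at the origin on the work surface. World frame = base frame: x ahead of the robot, y to its left, z up, the work surface at z = 0. Lengths are in mm, angles in rad, forces in N, time in s.
With the tool pointing down it reaches from about 350 to 975 mm from the base axis. Payload 7.1 kg.
Tool frame: the origin (TCP) lies midway between the tips of the shut fingers; the grasp point (between the pads) lies 19 mm behind it (ctrl.grip_point_offset is the distance from the TCP to the grasp point, in mm); z points along the fingers, y is the line along which they close (so a half turn about z gives the same grasp; the last joint's range is limited). The gripper opens to 88 mm and grips with 3 to 60 N. Pads are 20 mm wide; open, the fingers measure 115 mm over their backs; the gripper's body (75 mm by 178 mm) begins 61 mm behind the grasp point.
Start: joints at [1.094, 0.423, 1.63, -0, 1.089, -0.019], TCP at [276.202, 560.64, 222.675] pointing down, gripper open.
Joint ranges: [-3, 3], [-0.9, 2.11], [0.09, 2.58], [-1.31, 4.45], [0.11, 2.69], [-2.54, 2.54]. Speed limits (rad/s): [2.39, 2.39, 3.01, 3.14, 3.14, 3.14].

### API

Orientations are given as a rotation vector (axis times angle).
In Python, from workcell import get_obs, optics, close_job, spotter, ctrl gives the robot as it stands. The module is installed in compiled form; this text tells all that it offers.
- The arm moves only by the tool move_arm, never from a script. Its argument "rows" is a list of rows, each a list of 5 numbers: the shift along the tool's x, y, z in cm, then the turn about the tool's z in degrees, then the opening in per cent of the stroke, from 0 (shut) to 100 (fully open). A call has 1 to 10 rows; each row shifts and turns the commanded pose from where the row before left it, along the tool's axes as they then stand; what a row does not reach is not made up. A row lasts 1/8 s, in which the tool goes at most 62.5 mm and 10.7 degrees, less where a joint would pass 70% of its speed; a pose out of reach is approached as far as the arm can. A call with a gripper value outside its range is refused whole. The fingers move at their own pace and stop on an object; the grip force is fixed at half the most. Time passes only in rows, so rows that do not move let the fingers close. It gives the time, the measured TCP pose, the force, the opening and the grip force at its end, in the units of the state.
- get_obs(): the state, without advancing time (a new reading comes with each control period).
- optics.get_image(name): name is "scene" or "top" or "wrist"; returns the picture (480x640x3 uint8, blue, green, red); there is no depth.
- optics.calibration(name): a dict with "camera_matrix" (3x3 intrinsics, pixels), "xyz" and "orientation" of the camera in the world. Camera axes: x right, y down, z forward; pixel columns grow to the right and rows downward; lengths in mm; the calibration is good to about 2 mm. A picture is of the moment at which its call begins: read the wrist's pose just before it. calibration takes no time and is no camera call; for the wrist camera it gives the pose at the moment of the call.
- close_job(): hands the job in; it is judged then, once.
Trained networks look in the newest picture that a camera, given by its name, has taken for a name from the list of things; names that differ only in an ending like _2 or _b are one class to them, and where a whole thing is asked for, a point or a joint stands for the part that bears it (a point fixed in the world has none). Each returns a list of dicts, best first, with "conf" (0 to 1); they miss things now and then, are a little off and sometimes report something else, mostly with a low value. They report only what shows in the picture. A call takes as long as a camera call. They do not tell look-alikes from the thing itself.
- spotter.find_in(camera, label): "point" ([column, row] in pixels, amid what is visible of it).
- spotter.regions_of(camera, label): "region" (480x640 bool, what is visible of it) and "point" ([column, row] in pixels, amid what is visible of it).
The state is a dict: "t": time; "qpos": joint angles; "qvel": joint speeds; "joint_torque": joint torques, N m; "ee_pos": TCP position; "orientation": TCP orientation; "ft_force": force on the tool from outside, world axes, zero at the start; "moment": the same for the moment, N m; "width": finger opening in mm; "grasp_force": force on a finger pad.
Only numpy, scipy, OpenCV 4.12 (cv2) and the standard library are available. Lean on these libraries where they do the work, as an engineer would, in place of code of your own. Each camera call takes 0.05 s, during which the arm holds its last target. There are 200 camera calls.

## Working session

There is one attempt and no reset: what is moved stays moved. The work goes in short steps, Python scripts to look and compute and a tool call to move; the robot and the scene stay as the last step left them, time stands still between calls to the robot, and variables do not carry over. Pictures are saved under pics/ and viewed, at most 10 in all, crops included, and the job is handed in when it is done.

Besides the shell and the picture viewer there is one more tool, called after ">>>" as name([rows], argument=value, ...), one row to a line, values as JSON. move_arm: Moves the arm, as the interface text tells. Its arguments: {"type":"object","properties":{"rows":{"type":"array","items":{"type":"array","items":{"type":"number"}}}},"required":["rows"]}

```bash
mkdir -p pics; cat > h.py <<'E'
import numpy as np, cv2
from scipy.spatial.transform import Rotation as R
from workcell import get_obs, optics, close_job, spotter, ctrl
def cal(n):
    c=optics.calibration(n); o=np.array(c["orientation"],float)
    M=R.from_rotvec(o).as_matrix() if o.size==3 else o
    return np.array(c["camera_matrix"],float),np.array(c["xyz"],float),M
def ray(c,px):
    K,p,M=c; d=M@np.linalg.solve(K,[px[0],px[1],1.]); return p,d/np.linalg.norm(d)
def onz(c,px,z):
    p,d=ray(c,px); return p+d*(z-p[2])/d[2]
def proj(c,X):
    K,p,M=c; v=K@(M.T@(np.array(X,float)-p)); return v[:2]/v[2]
def tri(rs):
    A=np.zeros((3,3));b=np.zeros(3)
    for p,d in rs:
        P=np.eye(3)-np.outer(d,d);A+=P;b+=P@p
    return np.linalg.solve(A,b)
E
python3 - <<'E'
from h import *
o=get_obs(); print({k:np.round(v,3) for k,v in o.items()}, ctrl.grip_point_offset)
ims=[]
for n in ("scene","top"):
    im=optics.get_image(n); cv2.imwrite(f"pics/{n}0.png",im)
    c=cal(n); print(n,c[1].round(),c[2].round(2).tolist(),c[0][0,0])
    for l in ("mid_a","tray","crate","amber","beaker","wrench","mouse"):
        for r in spotter.find_in(n,l):
            if r["conf"]>.2: print(l,round(r["conf"],2),np.round(r["point"]),onz(c,r["point"],0).round())
E
```

```text
{'t': np.float64(0.0), 'qpos': array([ 1.094,  0.424,  1.631, -0.   ,  1.089, -0.019]), 'qvel': array([ 0.003, -0.001,  0.   , -0.001,  0.002,  0.   ]), 'joint_torque': array([ 1.0000e-03, -5.4463e+01, -2.7366e+01,  6.5000e-02,  2.3000e-02,
       -0.0000e+00]), 'ee_pos': array([275.948, 560.167, 221.886]), 'orientation': array([-7.130e-01, -3.059e+00,  2.000e-03]), 'ft_force': array([-0.087,  0.437, -0.692]), 'moment': array([ 0.052, -0.029, -0.035]), 'grasp_force': np.float64(0.0), 'width': np.float64(87.572)} 18.700000000000003
scene [1168. -274.  831.] [[0.4, 0.68, -0.61], [0.92, -0.29, 0.27], [0.01, -0.67, -0.74]] 519.3230328209402
mid_a 0.95 [232. 202.] [ 292. -113.    0.]
mid_a 0.88 [327. 292.] [611. -14.   0.]
mid_a 0.78 [265. 296.] [ 573. -129.    0.]
mid_a 0.77 [355. 203.] [405. 149.   0.]
mid_a 0.63 [255. 235.] [411. -97.  -0.]
tray 0.84 [169. 311.] [ 534. -312.    0.]
crate 0.77 [431. 209.] [490. 298.   0.]
amber 0.73 [442. 294.] [705. 193.   0.]
amber 0.45 [166. 311.] [ 532. -316.    0.]
beaker 0.84 [272. 359.] [ 709. -165.    0.]
wrench 0.56 [311. 258.] [518.  -9.   0.]
wrench 0.29 [444. 296.] [710. 194.   0.]
mouse 0.87 [292. 222.] [405.  -9.  -0.]
top [440. -19. 908.] [[0.01, -0.99, 0.12], [-1.0, -0.0, 0.02], [-0.02, -0.12, -0.99]] 442.5634698043765
mid_a 0.94 [389. 206.] [ 643. -147.    0.]
mid_a 0.92 [255. 286.] [476. 130.   0.]
mid_a 0.89 [374. 278.] [ 494. -113.    0.]
mid_a 0.67 [337. 188.] [683. -38.   0.]
mid_a 0.65 [386. 344.] [ 362. -138.    0.]
tray 0.84 [474. 262.] [ 528. -319.    0.]
crate 0.9 [176. 276.] [495. 293.   0.]
amber 0.83 [240. 150.] [766. 170.   0.]
amber 0.48 [373. 281.] [ 487. -112.    0.]
beaker 0.9 [405. 148.] [ 771. -182.    0.]
beaker 0.45 [338. 186.] [687. -40.   0.]
wrench 0.91 [330. 256.] [539. -24.   0.]
mouse 0.76 [325. 317.] [413. -15.   0.]
mouse 0.39 [474. 262.] [ 528. -319.    0.]
```

View pics/top0.png

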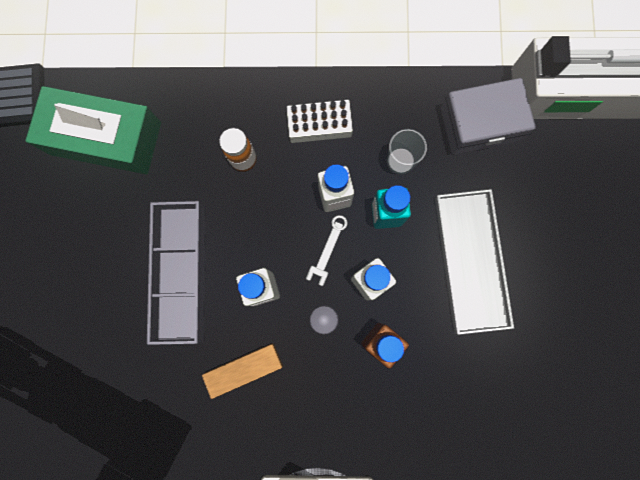

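View pics/scene0.png

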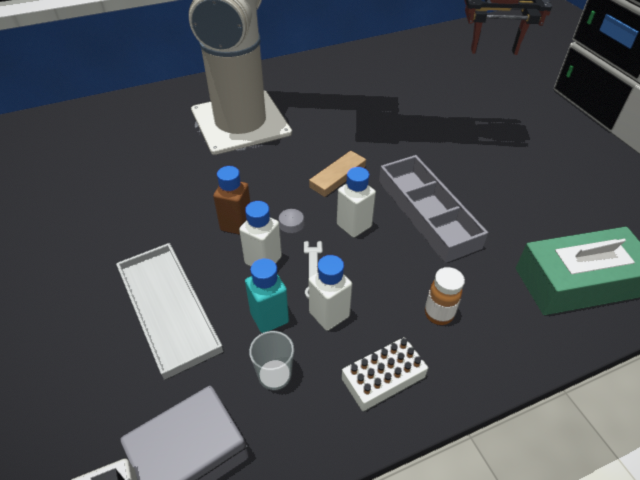

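Top view: the white bottles are the caps at (336,179), (252,286) and (377,278). Things that could be taken for them are the turquoise bottle at (397,199), the brown bottle at (390,348) and the amber jar with a white cap at (233,140). The tray is at (474,262) and the crate at (174,273). Next I fit silhouettes in both views and take a close crop.

```bash
cat > fit.py <<'E'
from h import *
from scipy.optimize import minimize
C={n:cal(n) for n in("scene","top")}
def pts(kind,x,y,a,z0=0):
    c,s=np.cos(a),np.sin(a)
    def box(w,d,z1): return [(u*w/2,v*d/2,z) for u in(-1,1) for v in(-1,1) for z in(0,z1)]
    if kind=="b":
        L=box(58,58,108)+[(22*np.cos(t),22*np.sin(t),z) for t in np.linspace(0,6.28,24) for z in(120,150)]
    else: L=box(*kind)
    return np.array([(x+c*u-s*v,y+s*u+c*v,z+z0) for u,v,z in L])
def sil(cam,P):
    m=np.zeros((480,640),np.uint8)
    q=np.array([proj(C[cam],p) for p in P]); h=cv2.convexHull(q.astype(np.float32))
    cv2.fillConvexPoly(m,np.round(h*16).astype(np.int32),255,cv2.LINE_AA,4); return m.astype(float)/255
def fit(kind,regs,x0):
    def f(v):
        e=0
        for cam,r in regs.items():
            s=sil(cam,pts(kind,v[0],v[1],v[2]/50,v[3] if len(v)>3 else 0)); e+=np.abs(s-r).sum()/r.sum()
        return e
    best=None
    for a in np.arange(0,1.57,.2) if kind=="b" else [1.35,1.6,1.8]:
        v0=np.array([x0[0],x0[1],a*50,0]); S=np.vstack([v0]+[v0+np.eye(4)[i]*d for i,d in enumerate((12,12,12,8))])
        r=minimize(f,v0,method="Nelder-Mead",options=dict(initial_simplex=S,xatol=.1,fatol=1e-3,maxiter=160))
        if best is None or r.fun<best.fun: best=r
    return best.x[0],best.x[1],best.x[2]/50,best.x[3],best.fun
E
cat > run1.py <<'E'
from fit import *
S={};I={}
for n in C:
    I[n]=optics.get_image(n)
    S[n]={l:spotter.regions_of(n,l) for l in("mid_a","tray","crate")}
def caps(n):
    h=cv2.cvtColor(I[n],cv2.COLOR_BGR2HSV); m=cv2.inRange(h,(105,180,80),(122,255,255))
    k,_,st,ce=cv2.connectedComponentsWithStats(m); return [ce[i] for i in range(1,k) if st[i,4]>150]
ct,cs=caps("top"),caps("scene"); print(len(ct),len(cs))
def near(L,p): return min(L,key=lambda q:np.hypot(*(np.array(q)-p)))
T=[(336,179),(252,286),(377,278),(397,199),(390,348)]; Sc=[(331,270),(357,180),(258,215),(264,272),(229,178)]
for t,s in zip(T,Sc):
    print("cap",tri([ray(C["top"],near(ct,t)),ray(C["scene"],near(cs,s))]).round(1))
for i,(t,s) in enumerate(zip(T[:3],Sc[:3])):
    X=tri([ray(C["top"],near(ct,t)),ray(C["scene"],near(cs,s))])
    regs={}
    for n,p in(("top",t),("scene",s)):
        for r in S[n]["mid_a"]:
            if r["region"][p[1],p[0]]: regs[n]=r["region"].astype(float); break
    print("bottle","abc"[i],list(regs),[round(float(v),3) for v in fit("b",regs,X)])
for l,k,x in(("tray",(280,110,22),(528,-319)),("crate",(278,96,50),(495,293))):
    regs={n:S[n][l][0]["region"].astype(float) for n in C}
    print(l,[round(float(v),3) for v in fit(k,regs,x)])
cv2.imwrite("pics/crop.png",cv2.resize(I["top"][150:380,220:440],None,fx=2.5,fy=2.5))
E
time python3 run1.py
```

```text
5 5
cap [665.3 -33.5 141.4]
cap [470.9 113.7 138.3]
cap [ 487.5 -104.7  140. ]
cap [ 628.2 -140.7  139. ]
cap [ 365.8 -125.5  137.6]
bottle a ['top', 'scene'] [662.084, -32.885, 0.078, -0.686, 0.347]
bottle b ['top', 'scene'] [470.482, 112.936, 1.819, -3.727, 0.393]
bottle c ['top', 'scene'] [487.061, -104.983, 0.712, -0.331, 0.481]
tray [528.164, -311.982, 3.259, 1.836, 0.062]
crate [500.903, 281.731, 3.167, 2.749, 0.072]
real	0m20.479s
user	0m10.681s
sys	0m8.064s
```

View pics/crop.png

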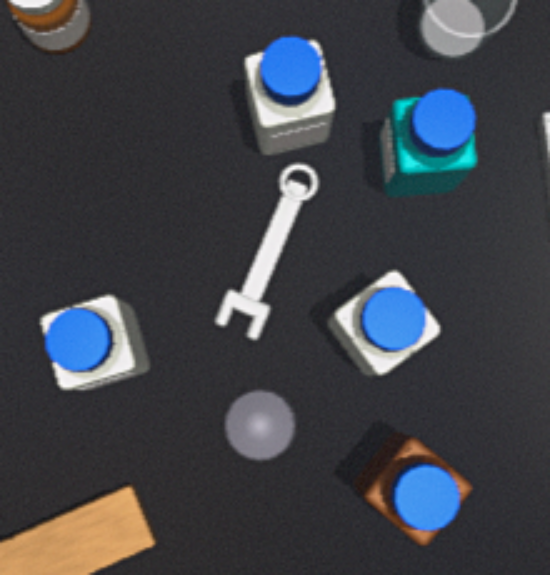

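The crop shows three white-bodied bottles, at crop (290,95), (85,340) and (385,320). The turquoise bottle at (430,140) and the brown one at (415,485) stay where they are. All the caps triangulate at about z = 140, as they should. Bottle b is nearest, so I go above it first.

>>> move_arm([
  [-3.72,-3.14,0,0,100],
  [-3.72,-3.14,0,0,100],
  [-3.72,-3.14,0,0,100],
  [-3.72,-3.14,0,0,100],
  [-3.72,-3.14,0,0,100],
  [-3.72,-3.14,0,0,100],
  [-3.72,-3.14,0,0,100],
  [-3.72,-3.14,0,0,100],
  [-3.72,-3.14,0,0,100],
  [-3.72,-3.14,0,0,100],
])

```text
t: 2.45
ee_pos: [471.8, 113.1, 223.0]
orientation: [0.713, 3.059, 0.001]
ft_force: [-0.6, -0.7, 1.1]
width: 87.7
grasp_force: 0.0
```

```bash
cat > go.py <<'E'
from h import *
import sys
# go.py x y z [world-turn deg] : tool-frame shifts (cm) from the measured pose
def tool(x,y,z,dw=0):
    o=get_obs(); M=R.from_rotvec(o["orientation"]).as_matrix()
    d=M.T@(np.array([x,y,z])-o["ee_pos"])/10
    print("shift cm",d.round(2),"turn",-dw,"| at",np.round(o["ee_pos"],1),"psi",round(np.degrees(np.arctan2(M[1,0],M[0,0])),1),"q",np.round(o["qpos"],2),"f",np.round(o["ft_force"],2),"w",round(float(o["width"]),1),"g",round(float(o["grasp_force"]),1))
def wcap(z=150):
    im=optics.get_image("wrist"); c=cal("wrist")
    h=cv2.cvtColor(im,cv2.COLOR_BGR2HSV); m=cv2.inRange(h,(105,150,60),(122,255,255))
    k,_,st,ce=cv2.connectedComponentsWithStats(m)
    for i in range(1,k):
        if st[i,4]>150: print("cap px",ce[i].round(),st[i].tolist(),"xy",onz(c,ce[i],z).round(1))
    return im
if __name__=="__main__": tool(*map(float,sys.argv[1:]))
E
python3 - <<'E'
from go import *
im=wcap(); cv2.imwrite("pics/w1.png",im); tool(470.5,113.5,117)
E
```

```text
cap px [318. 244.] [289, 213, 58, 61, 2724] xy [469.3 109.9 150. ]
cap px [ 13. 253.] [0, 227, 33, 55, 1339] xy [375.6 -97.5 150. ]
shift cm [ 0.5   0.24 10.61] turn 0 | at [473.7 109.3 223.1] psi 153.7 q [ 0.2   0.22  1.93 -0.    0.99 -0.91] f [ 1.65 -1.62 -0.41] w 87.9 g 0.0
```

View pics/w1.png

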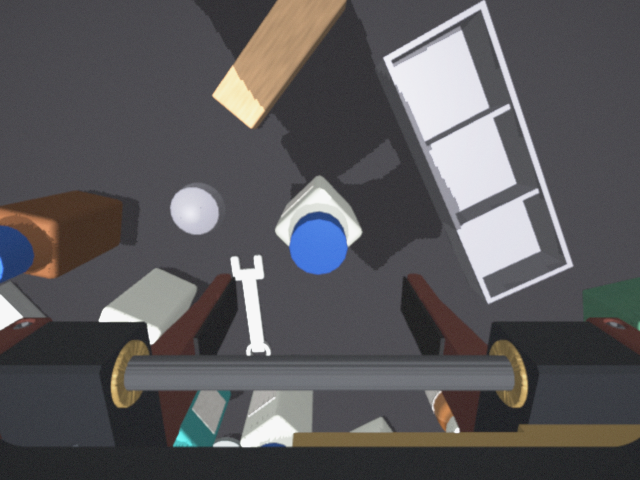

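The wrist view shows the white bottle's cap at (318,244), between the fingers. The brown bottle is at far left and the crate at upper right. I go down part of the way, let the arm settle and check again.

>>> move_arm([
  [0,0,2.5,0,100],
  [0,0,2.5,0,100],
  [0,0,0,0,100],
  [0,0,0,0,100],
])

```text
t: 3.0
ee_pos: [471.6, 114.8, 173.4]
orientation: [0.712, 3.059, 0.001]
ft_force: [-0.3, 0.3, -0.4]
width: 87.9
grasp_force: 0.0
```

```bash
python3 - <<'E'
from go import *
tool(470.5,113,117); im=wcap(); tool(470.5,113,117)
E
```

```text
shift cm [ 0.02 -0.21  5.64] turn 0 | at [471.6 114.8 173.4] psi 153.8 q [ 0.21  0.29  1.97  0.    0.88 -0.9 ] f [-0.25  0.33 -0.4 ] w 87.9 g 0.0
cap px [315. 268.] [280, 229, 72, 78, 4254] xy [466.8 114.2 150. ]
shift cm [ 0.04 -0.23  5.66] turn 0 | at [471.8 114.8 173.7] psi 153.8 q [ 0.21  0.29  1.97 -0.    0.88 -0.9 ] f [ 0.62  0.81 -0.64] w 88.0 g 0.0
```

>>> move_arm([
  [0.2,-0.2,2.0,0,100],
  [0,0,2.0,0,100],
  [0,0,1.65,0,100],
  [0,0,0,0,0],
  [0,0,0,0,0],
  [0,0,0,0,0],
  [0,0,0,0,0],
  [0,0,0,0,0],
])

```text
t: 4.05
ee_pos: [468.7, 113.7, 116.5]
orientation: [0.713, 3.059, 0.001]
ft_force: [-0.2, 0.9, 2.6]
width: 43.5
grasp_force: 30.0
```

>>> move_arm([
  [0,0,-1,0,0],
  [0,0,-2,0,0],
  [0,0,-2,0,0],
  [0,0,-1,0,0],
  [0,0,0,0,0],
  [0,0,0,0,0],
  [0,0,0,0,0],
])

```text
t: 4.92
ee_pos: [468.0, 113.5, 175.5]
orientation: [-0.713, -3.058, 0.001]
ft_force: [-0.3, -0.5, -1.7]
width: 43.4
grasp_force: 30.0
```

```bash
python3 - <<'E'
from go import *
for i in range(4):
    optics.get_image("wrist"); print(get_obs()["ft_force"].round(2))
# crate middle cell and -91 / +91 centres
a=.026
for s in(-91,0,91): print(s,500.9+s*np.cos(a),281.7+s*np.sin(a))
a=.117
for s in(-90,0,90): print(s,528.2+s*np.cos(a),-312+s*np.sin(a))
tool(410,279,200)
E
```

```text
[ 0.67 -0.44 -1.33]
[-0.02  0.31 -1.47]
[ 0.35 -0.37 -1.69]
[-0.77 -0.07 -0.74]
-91 409.9307562673383 279.33426656032344
0 500.9 281.7
91 591.8692437326616 284.06573343967653
-90 438.81530261286343 -322.5059922430019
0 528.2 -312.0
90 617.5846973871367 -301.4940077569981
shift cm [12.54 12.26 -2.41] turn 0 | at [468.3 113.6 175.8] psi 153.8 q [ 0.21  0.28  1.98  0.    0.88 -0.9 ] f [-0.77 -0.07 -0.74] w 43.3 g 30.0
```

Bottle b weighs about 1.3 N, so it is empty and goes into the crate's middle cell.

>>> move_arm([
  [0,0,-2,0,0],
  [0.5,1.65,-2,0,0],
  [0.8,3,0,0,0],
  [0.8,3,0,0,0],
  [0.8,3,0,0,0],
  [0.8,3,0,0,0],
  [0.5,1.9,0,0,0],
  [0.3,1,0,6.3,0],
  [0,0,0,6.3,0],
  [0,0,0,0,0],
])

```text
t: 6.38
ee_pos: [501.1, 281.8, 215.9]
orientation: [-1.043, -2.963, 0.001]
ft_force: [0.1, 0.8, -1.8]
width: 43.6
grasp_force: 30.0
```

```bash
python3 - <<'E'
from go import *
for i in range(4): im=optics.get_image("wrist")
tool(501,282,122); cv2.imwrite("pics/w2.png",im)
E
```

```text
shift cm [0.04 0.01 9.41] turn 0 | at [501.2 281.7 216.1] psi 141.2 q [ 0.49  0.36  1.75 -0.    1.04 -0.4 ] f [-0.16 -0.3  -1.81] w 43.6 g 30.0
```

View pics/w2.png

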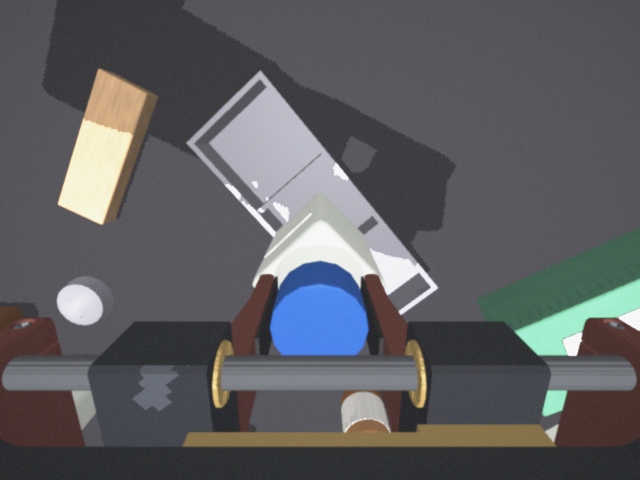

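The held bottle is at (320,280), over the middle of the crate. I check the crate's pose from its rim corners at (260,72), (190,143) and (437,288).

```bash
python3 - <<'E'
from go import *
c=cal("wrist")
for p in((260,72),(189,143),(437,288)): print(onz(c,p,50).round(1))
a=.026
for u,v in((-139,48),(-139,-48),(139,48)): print(500.9+u*np.cos(a)-v*np.sin(a),281.7+u*np.sin(a)+v*np.cos(a))
im=cv2.imread("pics/w2.png")
# bottle shoulder corner at z=(216-117)+108
print(onz(c,(320,197),99+108).round(1))
E
```

```text
[361.7 325.1  50. ]
[365.5 232.   50. ]
[638.6 333.7  50. ]
360.6991199566545 326.07018407750235
363.1948387501594 230.1026302496395
638.6051612498405 333.2973697503605
[462.6 312.5 207. ]
```

```bash
python3 - <<'E'
from go import *
from fit import pts
c=cal("wrist"); print(c[1].round())
im=cv2.imread("pics/w2.png")
print(onz(c,(320,197),99).round(1))
hsv=cv2.cvtColor(im,cv2.COLOR_BGR2HSV)
for yw in(-.1,0.03,.15):
  P=pts("b",501,282,yw,99)[:8]; print(yw,[proj(c,p).round().astype(int).tolist() for p in P])
P=pts("b",501,282,.03,99)
for p in P[:8]: cv2.circle(im,tuple(int(v) for v in proj(c,p)),3,(0,0,255),-1)
cv2.imwrite("pics/w2c.png",cv2.resize(im[170:400,220:420],None,fx=2.5,fy=2.5))
E
```

```text
[440. 330. 379.]
[476.8 301.7  99. ]
-0.1 [[273, 223], [248, 270], [330, 186], [337, 214], [310, 275], [306, 346], [365, 242], [391, 298]]
0.03 [[273, 229], [247, 279], [324, 186], [327, 212], [316, 276], [315, 347], [366, 236], [393, 290]]
0.15 [[273, 235], [247, 287], [318, 185], [317, 212], [321, 276], [323, 348], [367, 231], [394, 281]]
```

View pics/w2c.png

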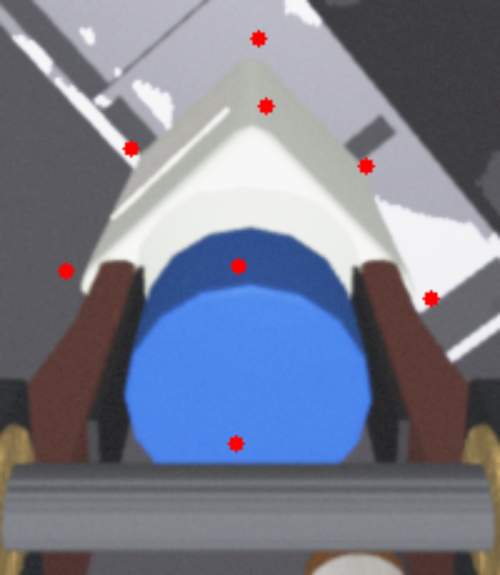

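The overlay shows the bottle turned about 6° relative to the crate and about 3 mm back along tool x. I correct both and lower it.

>>> move_arm([
  [0.2,0,0,6,0],
  [0,0,2,0,0],
  [0,0,2,0,0],
  [0,0,2,0,0],
  [0,0,1.5,0,0],
  [0,0,1,0,0],
  [0,0,0.5,0,0],
  [0,0,0.3,0,0],
  [0,0,0,0,0],
])

```text
t: 7.7
ee_pos: [499.8, 283.4, 123.4]
orientation: [1.198, 2.904, 0.0]
ft_force: [0.3, -0.5, -0.9]
width: 43.7
grasp_force: 30.0
```

>>> move_arm([
  [0,0,0.1,0,0],
  [0,0,0.1,0,0],
  [0,0,0,0,0],
])

```text
t: 8.07
ee_pos: [499.9, 283.4, 121.5]
orientation: [1.198, 2.904, 0.001]
ft_force: [0.2, -0.3, 1.9]
width: 43.4
grasp_force: 30.0
```

>>> move_arm([
  [0,0,0,0,100],
  [0,0,0,0,100],
  [0,0,0,0,100],
  [0,0,-3,0,100],
  [0,0,-4,0,100],
  [0,0,-3,0,100],
  [0,0,0,0,100],
])

```text
t: 8.95
ee_pos: [501.0, 284.0, 223.5]
orientation: [1.197, 2.901, 0.006]
ft_force: [-0.1, -0.5, -0.5]
width: 87.7
grasp_force: 0.0
```

```bash
python3 go.py 487.3 -104.8 175
```

```text
shift cm [-26.43 -28.56   4.75] turn 0 | at [501.  284.  223.5] psi 135.2 q [ 0.5   0.35  1.74  0.    1.04 -0.29] f [-0.14 -0.54 -0.46] w 87.7 g 0.0
```

>>> move_arm([
  [-2,-2.2,0,0,100],
  [-3.6,-3.9,0,0,100],
  [-3.6,-3.9,0,0,100],
  [-3.6,-3.9,0,0,100],
  [-3.6,-3.9,0,0,100],
  [-3.6,-3.9,0,0,100],
  [-3.6,-3.9,0,0,100],
  [-2.0,-2.2,2,0,100],
  [-0.8,-0.8,2.7,0,100],
  [0,0,0,0,100],
])

```text
t: 10.2
ee_pos: [483.0, -105.9, 171.5]
orientation: [-1.198, -2.898, 0.001]
ft_force: [0.8, 1.1, -0.2]
width: 87.9
grasp_force: 0.0
```

```bash
python3 - <<'E'
from go import *
for i in range(3): optics.get_image("wrist")
wcap(); tool(487,-105,117)
for n in("top",): cv2.imwrite("pics/top2.png",optics.get_image(n))
E
```

```text
cap px [179. 149.] [147, 114, 49, 74, 1210] xy [ 380.1 -108.   150. ]
cap px [321. 268.] [286, 230, 70, 76, 4198] xy [ 483.4 -102.2  150. ]
cap px [412. 406.] [386, 391, 65, 41, 1447] xy [ 599.8 -129.   150. ]
shift cm [-0.08  0.1   5.77] turn 0 | at [ 485.7 -105.2  174.7] psi 135.2 q [-0.24  0.3   1.95  0.    0.89 -1.03] f [ 0.78 -0.14  0.17] w 87.9 g 0.0
```

>>> move_arm([
  [0,0.1,2.0,0,100],
  [0,0,2.0,0,100],
  [0,0,1.75,0,100],
  [0,0,0,0,0],
  [0,0,0,0,0],
  [0,0,0,0,0],
  [0,0,0,0,0],
  [0,0,0,0,0],
])

```text
t: 11.45
ee_pos: [486.3, -105.0, 117.1]
orientation: [1.198, 2.903, 0.0]
ft_force: [0.3, 1.8, 2.3]
width: 43.7
grasp_force: 30.0
```

>>> move_arm([
  [0,0,-1,0,0],
  [0,0,-2,0,0],
  [0,0,-2,0,0],
  [0,0,-2,0,0],
  [0,0,-2,0,0],
  [0,0,-1,0,0],
  [0,0,0,0,0],
  [0,0,0,0,0],
  [0,0,0,0,0],
])

```text
t: 12.58
ee_pos: [485.4, -104.9, 215.8]
orientation: [-1.197, -2.903, 0.0]
ft_force: [-0.3, -1.0, -5.7]
width: 43.6
grasp_force: 30.0
```

```bash
python3 - <<'E'
from go import *
for i in range(4):
    optics.get_image("wrist"); print(get_obs()["ft_force"].round(2))
tool(528,-312,217); tool(410,279,217)
E
```

```text
[ 0.97 -0.57 -6.1 ]
[ 0.23 -0.55 -5.18]
[ 0.3   0.43 -6.07]
[-1.13 -0.72 -5.24]
shift cm [-17.59 -11.71  -0.07] turn 0 | at [ 485.8 -105.   216.3] psi 135.2 q [-0.24  0.24  1.91 -0.    0.99 -1.03] f [-1.13 -0.72 -5.24] w 43.5 g 30.0
shift cm [32.45 21.89 -0.06] turn 0 | at [ 485.8 -105.   216.3] psi 135.2 q [-0.24  0.24  1.91 -0.    0.99 -1.03] f [-1.13 -0.72 -5.24] w 43.5 g 30.0
```

Bottle c weighs about 5.6 N, so it is full and goes to the tray.

>>> move_arm([
  [-1.5,-1.6,0,0,0],
  [-3,-3.2,0,0,0],
  [-3,-3.2,0,0,0],
  [-3,-3.2,0,0,0],
  [-2.5,-2.8,0,0,0],
  [-1.5,-1.6,0,8.5,0],
  [0,0,0,8.5,0],
  [0,0,0,8.5,0],
  [0,0,0,8.5,0],
  [0,0,0,0,0],
])

```text
t: 14.02
ee_pos: [478.7, -317.8, 216.4]
orientation: [-1.993, -2.428, 0.0]
ft_force: [0.6, -0.2, -5.2]
width: 43.9
grasp_force: 30.0
```

```bash
python3 - <<'E'
from go import *
for i in range(3): im=optics.get_image("wrist")
tool(478.5,-317.8,122); c=cal("wrist")
a=.117
for u,v in((-140,55),(-140,-55),(140,-55),(140,55)):
    p=proj(c,(528.2+u*np.cos(a)-v*np.sin(a),-312+u*np.sin(a)+v*np.cos(a),22))
    cv2.circle(im,tuple(int(t) for t in p),4,(0,0,255),-1)
cv2.imwrite("pics/w3.png",im)
E
```

```text
shift cm [ 0.   -0.02  9.45] turn 0 | at [ 478.8 -317.8  216.5] psi 101.3 q [-0.61  0.36  1.75 -0.    1.04 -0.8 ] f [-0.31  0.54 -5.32] w 43.3 g 30.0
```

View pics/w3.png

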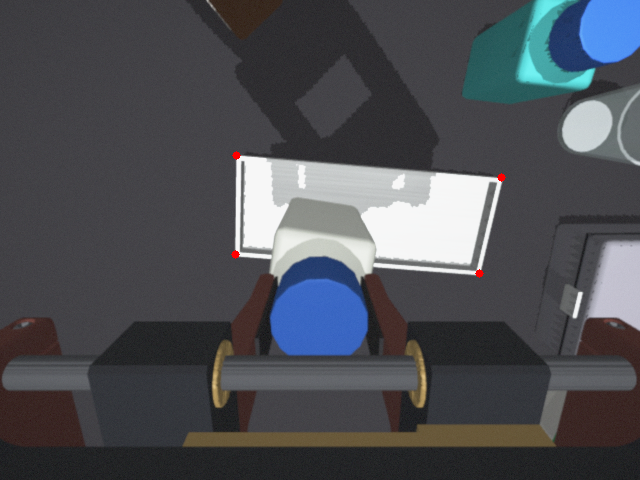

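The projected corners land on the tray rim at (237,155) to (480,272), and the bottle is over the left half. I lower it.

>>> move_arm([
  [0,0,2,0,0],
  [0,0,2,0,0],
  [0,0,2,0,0],
  [0,0,1.7,0,0],
  [0,0,1,0,0],
  [0,0,0.5,0,0],
  [0,0,0.2,0,0],
  [0,0,0,0,0],
  [0,0,0,0,0],
])

```text
t: 15.3
ee_pos: [479.1, -318.1, 123.2]
orientation: [1.994, 2.426, 0.0]
ft_force: [0.9, 0.3, -5.3]
width: 43.6
grasp_force: 30.0
```

>>> move_arm([
  [0,0,0.1,0,0],
  [0,0,0,0,0],
])

```text
t: 15.55
ee_pos: [478.8, -317.9, 121.8]
orientation: [1.995, 2.427, 0.0]
ft_force: [-0.2, -0.8, -5.3]
width: 43.3
grasp_force: 30.0
```

>>> move_arm([
  [0,0,0.1,0,0],
  [0,0,0,0,0],
])

```text
t: 15.8
ee_pos: [479.0, -318.0, 121.1]
orientation: [1.994, 2.427, 0.0]
ft_force: [-0.3, -0.7, -0.4]
width: 43.9
grasp_force: 30.0
```

>>> move_arm([
  [0,0,0,0,100],
  [0,0,0,0,100],
  [0,0,0,0,100],
  [0,0,-3,0,100],
  [0,0,-4,0,100],
  [0,0,-3,0,100],
  [0,0,0,0,100],
])

```text
t: 16.68
ee_pos: [480.2, -318.8, 223.1]
orientation: [1.991, 2.423, 0.001]
ft_force: [0.6, -0.3, -0.3]
width: 88.1
grasp_force: 0.0
```

```bash
python3 go.py 664 -33 175
```

```text
shift cm [24.49 23.55  4.8 ] turn 0 | at [ 480.2 -318.8  223.1] psi 101.2 q [-0.61  0.35  1.74  0.    1.04 -0.8 ] f [ 0.6  -0.27 -0.33] w 88.1 g 0.0
```

>>> move_arm([
  [2,1.9,0,0,100],
  [3.3,3.2,0,0,100],
  [3.3,3.2,0,0,100],
  [3.3,3.2,0,0,100],
  [3.3,3.2,0,0,100],
  [3.3,3.2,0,0,100],
  [3.2,3.0,0,0,100],
  [1.8,1.7,2,0,100],
  [1,0.95,2.8,0,100],
  [0,0,0,0,100],
])

```text
t: 17.92
ee_pos: [660.3, -30.9, 168.8]
orientation: [-1.99, -2.424, 0.006]
ft_force: [-0.1, 0.8, -0.5]
width: 87.9
grasp_force: 0.0
```

```bash
python3 - <<'E'
from go import *
for i in range(3): optics.get_image("wrist")
wcap(); tool(664,-33,117)
E
```

```text
cap px [319. 271.] [284, 232, 71, 78, 4259] xy [662.3 -30.6 150. ]
cap px [236. 409.] [205, 390, 65, 43, 2305] xy [ 626.4 -141.2  150. ]
shift cm [-0.06  0.13  5.64] turn 0 | at [662.6 -32.6 173.4] psi 101.1 q [-0.07  0.53  1.57 -0.    1.03 -0.26] f [-0.48  0.75  0.18] w 87.8 g 0.0
```

>>> move_arm([
  [0,0,2.0,0,100],
  [0,0,2.0,0,100],
  [0,0,1.6,0,100],
  [0,0,0,0,0],
  [0,0,0,0,0],
  [0,0,0,0,0],
  [0,0,0,0,0],
  [0,0,0,0,0],
])

```text
t: 19.12
ee_pos: [662.6, -31.9, 117.1]
orientation: [1.994, 2.427, 0.001]
ft_force: [-0.7, 0.6, 1.9]
width: 43.6
grasp_force: 30.0
```

>>> move_arm([
  [0,0,-1,0,0],
  [0,0,-2,0,0],
  [0,0,-2,0,0],
  [0,0,-2,0,0],
  [0,0,-2,0,0],
  [0,0,-1,0,0],
  [0,0,0,0,0],
  [0,0,0,0,0],
  [0,0,0,0,0],
])

```text
t: 20.25
ee_pos: [661.9, -31.9, 215.7]
orientation: [-1.994, -2.426, 0.002]
ft_force: [-0.1, 0.3, -1.4]
width: 43.6
grasp_force: 30.0
```

```bash
python3 - <<'E'
from go import *
for i in range(4):
    optics.get_image("wrist"); print(get_obs()["ft_force"].round(2))
tool(578,-306,217); tool(592,284,217)
E
```

```text
[ 0.54 -0.31 -1.75]
[-0.45 -0.93 -1.44]
[-0.13 -0.05 -1.57]
[-0.46  0.13 -1.46]
shift cm [-25.26 -13.57  -0.08] turn 0 | at [662.2 -31.9 216.2] psi 101.2 q [-0.07  0.49  1.54 -0.    1.11 -0.26] f [-0.46  0.13 -1.46] w 43.3 g 30.0
shift cm [32.35 -0.77 -0.07] turn 0 | at [662.2 -31.9 216.2] psi 101.2 q [-0.07  0.49  1.54 -0.    1.11 -0.26] f [-0.46  0.13 -1.46] w 43.3 g 30.0
```

Bottle a weighs about 1.5 N, so it is empty and goes into the crate's far cell.

>>> move_arm([
  [2,0,0,0,0],
  [4.5,-0.1,0,0,0],
  [5,-0.1,0,0,0],
  [5,-0.1,0,0,0],
  [5,-0.1,0,0,0],
  [5,-0.1,0,0,0],
  [3.5,-0.2,0,0,0],
  [1.6,-0.1,0,0,0],
  [0.75,0,0,3,0],
  [0,0,0,0,0],
])

```text
t: 21.7
ee_pos: [591.6, 284.2, 216.6]
orientation: [2.056, 2.375, -0.0]
ft_force: [-0.4, 0.6, -1.6]
width: 43.8
grasp_force: 30.0
```

```bash
python3 - <<'E'
from go import *
from fit import pts
for i in range(3): im=optics.get_image("wrist")
tool(592,284,121.5); o=get_obs()["ee_pos"]; c=cal("wrist")
for p in pts("b",o[0],o[1],.026,o[2]-117)[:8]: cv2.circle(im,tuple(int(t) for t in proj(c,p)),2,(0,0,255),-1)
for p in pts((91,96,50),592,284,.026,0)[1::2]: cv2.circle(im,tuple(int(t) for t in proj(c,p)),2,(0,255,0),-1)
cv2.imwrite("pics/w4.png",cv2.resize(im[100:400,150:500],None,fx=2,fy=2))
E
```

```text
shift cm [0.07 0.02 9.51] turn 0 | at [592.  283.3 216.6] psi 98.2 q [ 0.43  0.48  1.56 -0.    1.11  0.29] f [-0.46 -0.42 -1.33] w 43.4 g 30.0
```

View pics/w4.png

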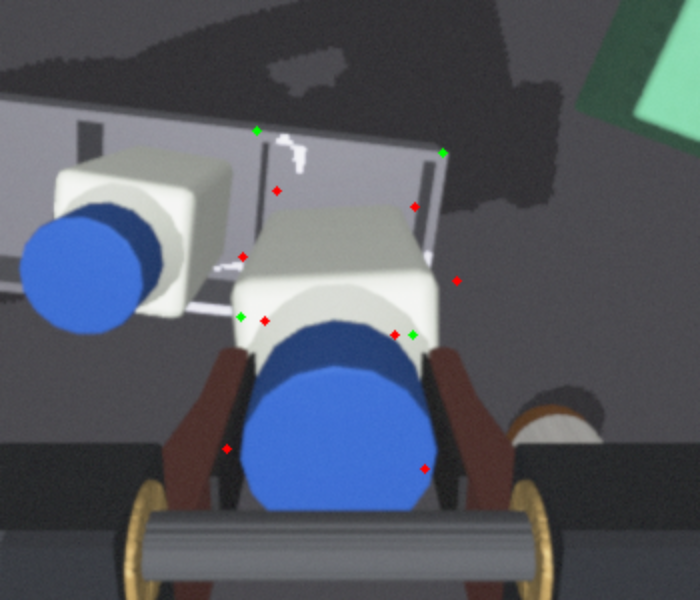

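Bottle b stands upright in the middle cell, at crop (130,230). Bottle a is turned about 9° from the overlay, with its shoulder edge at (237,280) to (437,272) instead of (243,257) to (457,281). I turn it and lower it.

>>> move_arm([
  [0.25,0.1,0,9,0],
  [0,0,0,0,0],
  [0,0,2,0,0],
  [0,0,2,0,0],
  [0,0,2,0,0],
  [0,0,1.7,0,0],
  [0,0,1,0,0],
  [0,0,0.5,0,0],
  [0,0,0.1,0,0],
  [0,0,0,0,0],
])

```text
t: 23.1
ee_pos: [592.9, 286.7, 124.3]
orientation: [2.237, 2.205, 0.002]
ft_force: [-0.5, 0.2, -0.9]
width: 43.4
grasp_force: 30.0
```

>>> move_arm([
  [0,0,0.1,0,0],
  [0,0,0,0,0],
  [0,0,0,0,0],
])

```text
t: 23.48
ee_pos: [592.6, 286.6, 122.9]
orientation: [2.237, 2.205, 0.0]
ft_force: [-0.5, -0.3, -1.0]
width: 43.3
grasp_force: 30.0
```

>>> move_arm([
  [0,0,0.1,0,0],
  [0,0,0,0,0],
  [0,0,0,0,0],
])

```text
t: 23.85
ee_pos: [592.6, 286.7, 122.1]
orientation: [2.237, 2.205, 0.001]
ft_force: [-0.5, -0.2, 4.7]
width: 43.5
grasp_force: 30.0
```

>>> move_arm([
  [0,0,0,0,100],
  [0,0,0,0,100],
  [0,0,0,0,100],
  [0,0,-3,0,100],
  [0,0,-5,0,100],
  [0,0,-5,0,100],
  [-3,0,-3,0,100],
  [-5,-1,0,0,100],
  [-5,-1,0,0,100],
  [0,0,0,0,100],
])

```text
t: 25.1
ee_pos: [569.9, 154.2, 281.9]
orientation: [2.241, 2.201, -0.001]
ft_force: [0.3, 0.9, -0.1]
width: 88.2
grasp_force: 0.0
```

```bash
python3 - <<'E'
from go import *
for i in range(3): optics.get_image("wrist")
im=np.hstack([optics.get_image("top")[80:370,130:530],optics.get_image("scene")[130:420,90:490]]); cv2.imwrite("pics/end.png",im); tool(500,200,200)
E
```

```text
shift cm [ 4.11 -7.15  8.15] turn 0 | at [570.9 157.9 281.5] psi 89.2 q [0.25 0.31 1.65 0.   1.18 0.26] f [ 0.22 -0.51  0.2 ] w 87.5 g 0.0
```

View pics/end.png

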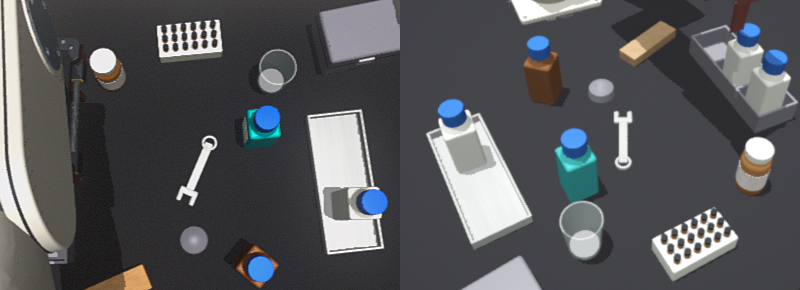

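The two empty bottles stand upright in crate cells at (743,55) and (770,80). The full one is in the tray at (462,140), and nothing else has moved.

```bash
python3 -c "from workcell import close_job; print(close_job())"
```

```text
the job is handed in; nothing more can be done
None
```

The job is handed in at about 25 s: the one full bottle (about 5.6 N) stands in the steel tray, and the two empty ones (about 1.3 and 1.5 N) stand upright in the middle and far cells of the crate.

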